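# Feed the long crimp collar with the spring-centred pilot stick

## Robot

A 6-joint arm with a two-finger parallel gripper is mounted at the origin on a cart in front of the work surface, level with it; the furniture and walls round the work are solid. World frame = base frame: x ahead of the robot, y to its left, z up, the work surface at z = 0. Lengths are in m, angles in rad, forces in N, time in s.
With the tool pointing down it reaches from about 0.275 to 0.825 m from the base axis. Payload 4.9 kg.
Tool frame: the origin (TCP) lies at the centre of the arm's flange, where the gripper is bolted on; the fingertips stand 173 mm ahead of it and the grasp point (between the pads) lies 155 mm ahead of it; z points along the fingers, y is the line along which they close (so a half turn about z gives the same grasp; the last joint's range is limited). The gripper opens to 85 mm and grips with 20 to 120 N. Pads are 22 mm wide; open, the fingers measure 114 mm over their backs; the gripper's body (76 mm by 85 mm) begins 54 mm behind the grasp point. The pads swing forward as they close: fully open they stand 13 mm farther back than shut.
Start: joints at [-1.425, 0.326, -0.193, 1.052, 0, 1.437], TCP at [0.152, -0.529, 0.405] pointing down, gripper open.
Joint ranges: [-2.65, 2.65], [-0.97, 1.79], [-1.3, 1.35], [-1.93, 2.1], [-1.47, 1.37], [-3.14, 3.14]. Speed limits (rad/s): [2.57, 2.57, 3.14, 3.14, 3.14, 3.14].

## Interface

Orientations are given as a rotation vector (axis times angle).
In Python, from bench import * gives the robot as it stands. The module is installed in compiled form; this text tells all that it offers.
- The arm moves only by the tool move_arm, never from a script. Its argument "motion" is a list of rows, each an object with "slide": the shift along the tool's x, y, z in mm, a list of three; "yaw": the turn about the tool's z in rad; "grip": the opening, from -1 (shut) to 1 (fully open). A call has 1 to 12 rows; each row shifts and turns the commanded pose from where the row before left it, along the tool's axes as they then stand; what a row does not reach is not made up. A row lasts 1/10 s, in which the tool goes at most 50 mm and 8.59 degrees, less where a joint would pass 70% of its speed; a pose out of reach is approached as far as the arm can. A call with a gripper value outside its range is refused whole. The fingers move at their own pace and stop on an object; "force" is the grip in N (left out, the last holds). Time passes only in rows, so rows that do not move let the fingers close. It gives the time, the measured TCP pose, the force, the opening and the grip force at its end, in the units of the state.
- state(): the state, without advancing time (a new reading comes with each control period).
- grab_frame(name): name is "scene" or "top" or "wrist"; returns the picture (384x512x3 uint8, red, green, blue); there is no depth.
- camera_info(name): a dict with "fx", "fy", "cx", "cy" (pixels), "R" (3x3) and "t" (3): a world point X has camera coordinates R X + t; the wrist camera has in their place "hand_eye" (4x4, takes a point from camera to tool coordinates, whose origin is the TCP and whose axes are the flange's). Camera axes: x right, y down, z forward; pixel columns grow to the right and rows downward; lengths in m; the calibration is good to about 2 mm. The wrist camera is an equidistant fisheye: a pixel r from the principal point sees the ray r / f radians off the axis. A picture is of the moment at which its call begins: read the wrist's pose just before it. camera_info takes no time and is no camera call.
- close_job(): hands the job in; it is judged then, once.
Trained networks look in the newest picture that a camera, given by its name, has taken for a name from the list of things; names that differ only in an ending like _2 or _b are one class to them, and where a whole thing is asked for, a point or a joint stands for the part that bears it (a point fixed in the world has none). Each returns a list of dicts, best first, with "conf" (0 to 1); they miss things now and then, are a little off and sometimes report something else, mostly with a low value. They report only what shows in the picture. A call takes as long as a camera call. They do not tell look-alikes from the thing itself.
- spot_in(query, camera): "bbox" ([left, top, right, bottom] in pixels, round what is visible of it).
- outline_of(query, camera): "mask" (384x512 bool, what is visible of it) and "bbox" ([left, top, right, bottom] in pixels, round what is visible of it).
- pinpoint(query, camera): "at" ([column, row] in pixels: a listed point, or the origin of a listed thing).
The state is a dict: "t": time; "joint_positions": joint angles; "dq": joint speeds; "tau": joint torques, N m; "ee_pos": TCP position; "eef_rot": TCP orientation; "wrist_force": force on the tool from outside, world axes, zero at the start; "torque": the same for the moment, N m; "opening": finger opening in m; "grasp_force": force on a finger pad.
Only numpy, scipy, OpenCV 4.12 (cv2) and the standard library are available. Lean on these libraries where they do the work, as an engineer would, in place of code of your own. Each camera call takes 0.05 s, during which the arm holds its last target. There are 200 camera calls.

## Task

Let the longer of the two steel collars roll down to the front lip of the feeder: push the console's spring-centred stick well over to the side of the lane that holds the longer collar, keep it held over until that collar has come to lie at the front lip, then let the stick go back to its centre. The shorter collar must stay behind its gate; work only with the stick and do not touch the collars or the feeder.

Things in the scene. Friction and masses are not known exactly. Their poses are not given: they have to be found in the camera images.
- console: Grey metal control console fixed on the bench, base 140 (x) by 170 (y) mm, 110 mm high without its guard. Origin: centre of underside, z up; front (-x) faces the robot, +y is its left. Its top face slopes 28 degrees down to the front and the stick stands square on it, so at rest the stick leans 28 degrees from vertical towards -x.
- guard_front (a point): Middle of the front bar of the guard over the stick, 305 mm above the bench, 62 mm in front of the console's origin. The guard is a level roof of 10 mm bars, y = -78 to +78 mm, from here back to x = +65 mm on two rear uprights; front and sides are open. A gripper pointing straight down meets it: come from the front and above, in line with the stick.
- knob (a point): Centre of the stick's black knob, 36 mm across, reaching 28 mm below to 24 mm above this point along the stick; at x = -52, y = 0, z = 155 mm in the console's frame when centred. z axis: along the stick, outward; y axis: the console's left (when centred). The knob is 95 mm from the pivot, on a 12 mm rod, about 85 mm off the sloping face.
- stick (a joint): Tilt of the stick, rad; sideways only: 0 centred (rests within 0.03), + towards the console's left (+y), - right; stops at +-0.4. A spring centres it (2.4 N m/rad, about 10 N at the knob at 0.4). Tilting left lowers the feeder's left gate, right the right gate: it is below the floor, letting a collar roll over it, from 0.23 on, and rises as the stick returns. The other gate moves up and back, still shut.
- feeder: Grey two-lane collar feeder fixed on the bench in front of the console, on the robot's side, 180 (x) by 260 (y) mm, 145 mm high. Origin: on the bench under the middle of the gate line; +y its left lane, -y its right (lane centres y = +-63 mm). The floor slopes 14 degrees down to the front (-x), 85 mm high at x = 0, where each lane's gate, two steel prongs 16 mm proud, holds one collar.
- lip_rest (a point): Where the centre of a released collar comes to rest against the feeder's 32 mm front lip, given midway between the lanes: x = -62, y = 0, z = 95 mm in the feeder's frame (the collar itself lies at its own lane's y).
- collar_long: The longer collar: plain steel cylinder 108 mm long, 50 mm in diameter, lying across its lane; origin at its centre, y along its length. At the start its centre is at x = +17, y = +63 or -63, z = 115 mm in the feeder's frame. From the open gate it rolls to the lip in about half a second.
- collar_short: The shorter collar: same steel, 64 mm long, 50 mm in diameter, lying across the other lane behind its gate; origin at its centre, y along its length. It stays there.
Not all that is in view belongs to the job. What is shaped like the collar_long but purple is not meant. What is shaped like the collar_short but brown is not meant.

How it is judged:
On the way:
1. the stick is held over to the long collar's side (beyond 0.2 rad) with the long collar lying at the front lip (x of collar_long in the frame of feeder between -0.08 and -0.045 m and y of collar_long in the frame of feeder between -0.12 and 0.12 m and z of collar_long in the frame of feeder between 0.08 and 0.115 m and ((y of collar_long in the frame of feeder above 0 m and value of joint stick above 0.2 rad) or (y of collar_long in the frame of feeder below 0 m and value of joint stick below -0.2 rad)) and linear speed of collar_long below 0.05 m/s), for 0.2 s.
At the end, for the whole second after the job is handed in: The long collar lies at rest in the front of the feeder (centre 45 to 80 mm in front of the gate line, on the floor), the stick is back within 0.06 rad of centre, and the short collar is at rest behind its gate (centre more than 8 mm behind the gate line) (x of collar_long in the frame of feeder between -0.08 and -0.045 m and y of collar_long in the frame of feeder between -0.12 and 0.12 m and z of collar_long in the frame of feeder between 0.08 and 0.115 m and linear speed of each of collar_long, collar_short below 0.02 m/s and value of joint stick between -0.06 and 0.06 rad and x of collar_short in the frame of feeder above 0.008 m); the robot touches nothing.
It fails at once if the short collar leaves its place behind the gate (x of collar_short in the frame of feeder below 0 m).
It fails at once if the robot touches a collar or the feeder (contact force between any of the fingers, the arm and collar_long above 1 N or contact force between any of the fingers, the arm and collar_short above 1 N or contact force between any of the fingers, the arm and feeder above 1 N).
It also fails if it takes over 35 s, if anything falls off the work surface, if the arm or the gripper's body presses on something with over 40 N, if the wrist force passes 120 N, or if a joint passes its speed limit or range.

## Working session

There is one attempt and no reset: what is moved stays moved. The work goes in short steps, Python scripts to look and compute and a tool call to move; the robot and the scene stay as the last step left them, time stands still between calls to the robot, and variables do not carry over. Pictures are saved under pics/ and viewed, at most 10 in all, crops included, and the job is handed in when it is done.

Besides the shell and the picture viewer there is one more tool, called as a command line: name --argument value ..., lists and objects as JSON in quotes. move_arm: Moves the arm, as the interface text tells. Its arguments: {"type":"object","properties":{"motion":{"type":"array","items":{"type":"object","properties":{"slide":{"type":"array","items":{"type":"number"}},"yaw":{"type":"number"},"grip":{"type":"number"}}}},"force":{"type":"number"}},"required":["motion"]}

```bash
mkdir -p pics
python3 - <<'E'
from bench import *
import cv2,numpy as np
s=state();print(s)
for c in("scene","top"):
    f=grab_frame(c);cv2.imwrite(f"pics/{c}0.png",f[:,:,::-1])
    i=camera_info(c);print(c,{k:np.round(v,4).tolist() for k,v in i.items()})
    for q in("console","guard_front","knob","feeder","lip_rest","collar_long","collar_short"):
        print(q,[(np.round(d["at"],1).tolist(),round(d["conf"],2)) for d in pinpoint(q,c)[:3]])
print(np.round(camera_info("wrist")["hand_eye"],3))
E
```

```text
{'t': 0.0, 'joint_positions': array([-1.42524141e+00,  3.26939649e-01, -1.93596473e-01,  1.05200753e+00,
        5.84506614e-06,  1.43660426e+00]), 'dq': array([-0.00030933, -0.0005741 , -0.00150358, -0.00032832, -0.00058372,
        0.0006594 ]), 'tau': array([-1.43486886e-03, -4.43397760e+01,  2.62442476e+01,  1.54219160e-02,
       -1.93642577e-04,  8.55866972e-06]), 'ee_pos': array([ 0.1518352 , -0.52832374,  0.40389911]), 'eef_rot': array([-3.10918047e+00, -4.37750460e-01,  6.40887345e-06]), 'wrist_force': array([ 0.50358117,  0.70120182, -0.22535573]), 'torque': array([ 0.02753931,  0.01994041, -0.01511957]), 'grasp_force': 0.0, 'opening': 0.0854535707414155}
scene {'fx': 361.496, 'fy': 361.496, 'cx': 254.5845, 'cy': 188.7196, 'R': [[-0.2975, -0.9547, -0.0034], [-0.4025, 0.1287, -0.9063], [0.8657, -0.2683, -0.4225]], 't': [0.3517, 0.3778, 0.5172]}
console [([288.3, 217.5], 0.7)]
guard_front [([306.4, 127.7], 0.92)]
knob [([300.6, 179.5], 0.82), ([319.5, 230.0], 0.44)]
feeder [([290.0, 276.9], 0.92)]
lip_rest [([303.9, 259.3], 0.92)]
collar_long [([237.1, 229.8], 0.75), ([265.6, 235.6], 0.67)]
collar_short [([303.4, 129.6], 0.7)]
top {'fx': 411.2205, 'fy': 411.2205, 'cx': 247.4357, 'cy': 200.3742, 'R': [[-0.0265, -0.9996, 0.0021], [-0.9901, 0.026, -0.138], [0.1379, -0.0058, -0.9904]], 't': [0.2075, 0.5653, 1.0439]}
console [([300.8, 152.5], 0.87), ([302.8, 240.6], 0.38)]
guard_front [([327.3, 140.7], 0.81), ([301.8, 244.3], 0.31)]
knob [([316.7, 158.4], 0.86)]
feeder [([271.7, 247.5], 0.61)]
lip_rest [([268.4, 272.5], 0.97)]
collar_long [([244.6, 237.5], 0.92), ([236.4, 169.7], 0.83), ([270.1, 273.6], 0.22)]
collar_short [([304.7, 244.0], 0.91), ([193.2, 246.7], 0.76)]
[[ 0.001 -0.951 -0.309  0.079]
 [ 1.     0.001 -0.     0.   ]
 [ 0.    -0.309  0.951  0.03 ]
 [ 0.     0.     0.     1.   ]]
```

View pics/scene0.png

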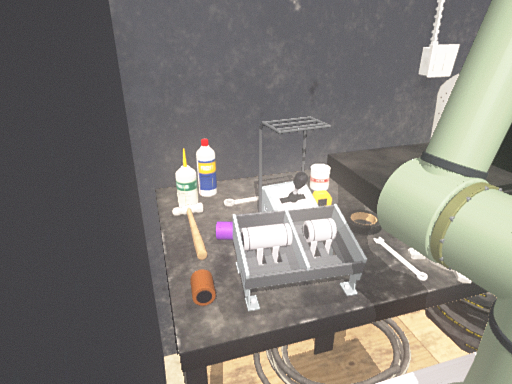

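View pics/top0.png

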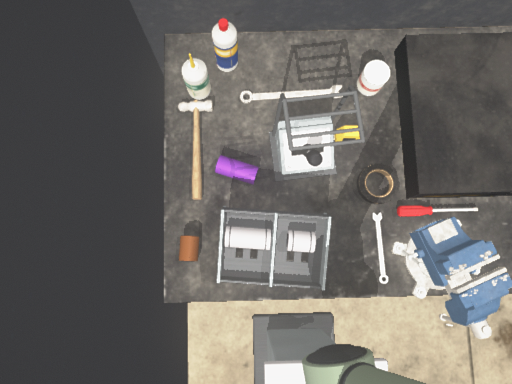

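The long collar is the left one in both views (scene about (267,237), top about (248,238)), so it lies in the +y lane and the stick must go left. The purple and brown cylinders are decoys. Next I fit the poses.

```bash
cat > h.py <<'E'
import numpy as np
from bench import *
from scipy.optimize import least_squares
def proj(c,X):
    i=camera_info(c);p=np.asarray(X)@np.array(i["R"]).T+i["t"]
    return np.c_[i["fx"]*p[:,0]/p[:,2]+i["cx"],i["fy"]*p[:,1]/p[:,2]+i["cy"]]
def world(p,P):
    c,s=np.cos(p[2]),np.sin(p[2]);P=np.asarray(P,float)
    return np.c_[p[0]+c*P[:,0]-s*P[:,1],p[1]+s*P[:,0]+c*P[:,1],P[:,2]]
def fit(obs,loc,x0):
    f=lambda p:np.concatenate([(proj(c,world(p,loc))-o).ravel() for c,o in obs.items()])
    r=least_squares(f,x0,loss="soft_l1");return r.x,f(r.x).reshape(-1,2)
E
python3 - <<'E'
from h import *
np.set_printoptions(precision=3,suppress=True)
p,r=fit({"scene":np.array([[288.3,217.5],[306.4,127.7],[300.6,179.5]]),"top":np.array([[300.8,152.5],[327.3,140.7],[316.7,158.4]])},
 [[0,0,0],[-.062,0,.305],[-.052,0,.155]],[.65,-.1,0]);print("console",p,r)
q,r=fit({"scene":np.array([[303.9,259.3],[265.6,235.6]]),"top":np.array([[268.4,272.5],[244.6,237.5]])},
 [[-.062,0,.095],[.017,.063,.115]],[.45,0,0]);print("feeder",q,r)
print("knob,guard ends",world(p,[[-.052,0,.155],[-.062,.078,.305],[-.062,-.078,.305]]))
print("guard px top",proj("top",world(p,[[-.062,.078,.305],[-.062,-.078,.305],[.065,.078,.305],[.065,-.078,.305]])).ravel())
print("guard px scene",proj("scene",world(p,[[-.062,.078,.305],[-.062,-.078,.305],[.065,.078,.305],[.065,-.078,.305]])).ravel())
print("feeder corners",world(q,[[.09,.13,.145],[.09,-.13,.145],[-.09,.13,.145],[-.09,-.13,.145]]))
print(proj("top",world(q,[[.09,.13,.145],[.09,-.13,.145],[-.09,.13,.1],[-.09,-.13,.1]])).ravel())
E
```

```text
console [0.708 0.039 0.232] [[-0.349  2.754]
 [-0.471  1.09 ]
 [ 0.091  0.68 ]
 [ 0.445 -0.8  ]
 [ 2.197  1.37 ]
 [-0.947 -2.755]]
feeder [ 0.447  0.136 -0.09 ] [[-1.709  1.864]
 [-0.71   1.45 ]
 [ 2.045 -0.528]
 [ 2.099 -0.012]]
knob,guard ends [[ 0.658  0.027  0.155]
 [ 0.63   0.101  0.305]
 [ 0.666 -0.051  0.305]]
guard px top [292.34  151.657 366.395 132.549 275.649  93.447 348.348  75.116]
guard px scene [281.195 133.187 328.849 124.714 255.344 122.135 300.335 115.177]
feeder corners [[ 0.548  0.257  0.145]
 [ 0.525 -0.002  0.145]
 [ 0.369  0.273  0.145]
 [ 0.346  0.014  0.145]]
[220.435 204.246 330.088 211.15  216.237 280.333 323.701 287.231]
```

Run:
```python
import cv2
a=cv2.imread("pics/top0.png")[80:220,210:400];cv2.imwrite("pics/topz.png",cv2.resize(a,None,fx=4,fy=4,interpolation=cv2.INTER_CUBIC))
a=cv2.imread("pics/scene0.png")[110:260,230:390];cv2.imwrite("pics/scenez.png",cv2.resize(a,None,fx=4,fy=4,interpolation=cv2.INTER_CUBIC))
```

```text
(no output)
```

View pics/topz.png

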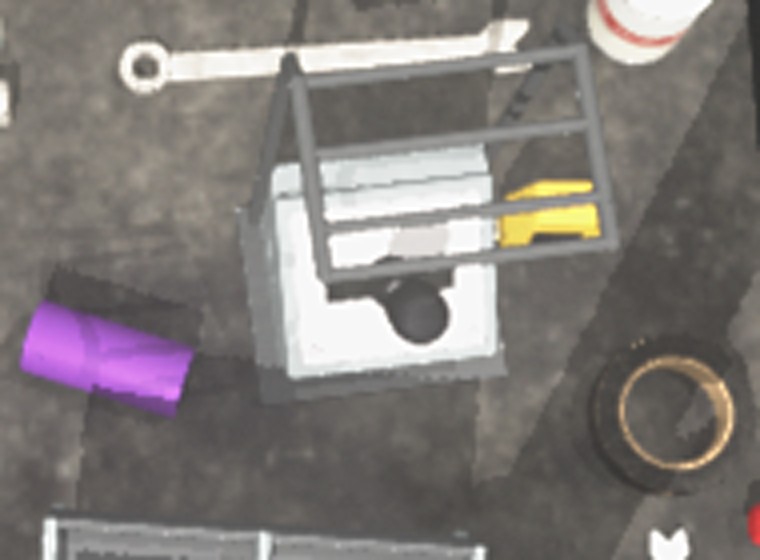

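View pics/scenez.png

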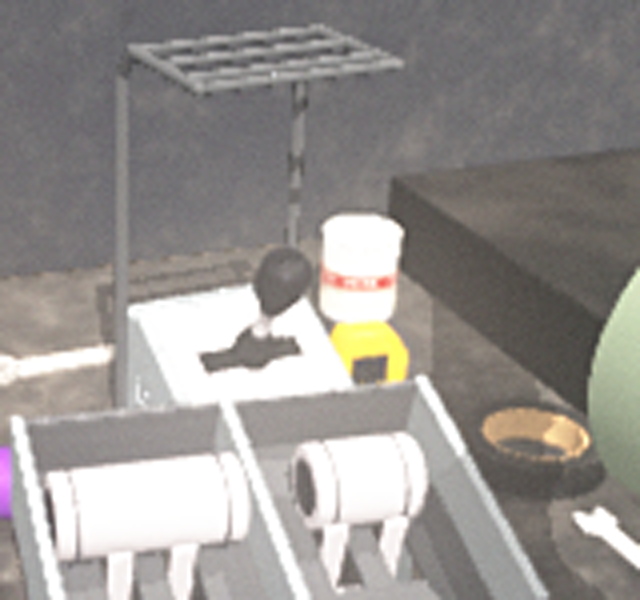

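Run:
```python
from h import *
np.set_printoptions(precision=3,suppress=True)
G=[[-.062,.073,.305],[-.062,-.073,.305],[.06,.073,.305],[.06,-.073,.305],[-.055,0,.16]]
p,r=fit({"scene":np.array([[280,132],[330,126],[263,122],[310.5,117],[300.5,180]]),"top":np.array([[290.7,149.5],[363.2,140.7],[284.2,100.7],[355.5,92.5],[314.5,157]])},G,[.65,0,0]);print("console",p,r)
q,r=fit({"scene":np.array([[303.9,259.3],[265.6,235.6],[233.7,215],[335.5,205]]),"top":np.array([[268.4,272.5],[244.6,237.5],[222,210],[330,217.5]])},
 [[-.062,0,.095],[.017,.063,.115],[.09,.128,.145],[.09,-.128,.145]],[.45,0,0]);print("feeder",q,r)
print("knob,guard ends",world(p,[[-.052,0,.155],[-.067,.078,.305],[-.067,-.078,.305]]))
print("feeder rear",world(q,[[.09,.13,.145],[.09,-.13,.145]]))
```

```text
console [0.701 0.034 0.063] [[-0.253  0.828]
 [ 0.035  1.096]
 [-1.364 -0.604]
 [-2.675 -0.27 ]
 [ 0.878  0.331]
 [ 0.41   0.204]
 [-0.226  2.75 ]
 [ 0.735 -8.53 ]
 [-0.105 -6.317]
 [ 0.375  3.09 ]]
feeder [ 0.44   0.137 -0.131] [[-1.982  4.036]
 [-0.125  2.517]
 [-0.93  -1.446]
 [-0.455 -0.245]
 [ 0.629  2.355]
 [ 2.081  1.902]
 [ 0.609 -4.782]
 [ 0.361 -1.06 ]]
knob,guard ends [[ 0.649  0.031  0.155]
 [ 0.629  0.108  0.305]
 [ 0.639 -0.048  0.305]]
feeder rear [[ 0.546  0.254  0.145]
 [ 0.512 -0.004  0.145]]
```

```bash
cat >> h.py <<'E'
def tri(a,b):
    f=lambda X:np.r_[(proj("scene",[X])-a).ravel(),(proj("top",[X])-b).ravel()]
    r=least_squares(f,[.6,0,.2]);return np.round(r.x,3),np.round(r.fun,1)
E
python3 - <<'E'
from h import *
for n,a,b in[("FL",(280,132),(290.7,149.5)),("FR",(330,126),(363.2,140.7)),("RL",(263,122),(284.2,100.7)),("RR",(310.5,117),(355.5,92.5)),("knob",(300.5,180),(314.5,157)),("guardnet",(306.4,127.7),(327.3,140.7)),("knobnet",(300.6,179.5),(316.7,158.4)),("long",(265.6,235.6),(244.6,237.5)),("lip",(303.9,259.3),(268.4,272.5)),("fRL",(233.7,215),(222,210)),("fRR",(335.5,205),(330,217.5))]:
    print(n,*tri(a,b))
E
```

```text
FL [0.634 0.104 0.307] [-0.4 -0.   0.3  0.1]
FR [ 0.648 -0.043  0.307] [-0.5  0.   0.3  0.1]
RL [0.736 0.114 0.308] [-0. -0.  0.  0.]
RR [ 0.75  -0.034  0.308] [-0.6  0.   0.4  0.2]
knob [0.654 0.031 0.158] [-0.2  0.   0.2  0.1]
guardnet [0.649 0.028 0.308] [-1.5  0.   1.1  0.4]
knobnet [0.651 0.028 0.16 ] [ 1.  -0.  -0.8 -0.3]
long [0.468 0.199 0.12 ] [-1.3 -0.   1.3  0.4]
lip [0.383 0.143 0.102] [-1.6  0.   1.7  0.7]
fRL [0.534 0.253 0.148] [-0.2 -0.   0.2  0. ]
fRR [ 0.51  -0.001  0.146] [-0.2  0.   0.2  0.1]
```

Console: origin (0.703, 0.036), yaw +0.095. The knob triangulates to (0.652, 0.031, 0.158) and the guard bar to z=0.307, both as they should be. The feeder's rear edge is at x≈0.515. The tool stays vertical, so I'll reach under the front bar with one open finger, jaws along console x, from the right, and push left.

move_arm --motion '[{"yaw":-0.14,"grip":1},{"yaw":-0.14},{"yaw":-0.14},{"yaw":-0.14},{"yaw":-0.14},{"yaw":-0.14},{"yaw":-0.14},{"yaw":-0.14},{"yaw":-0.14},{"yaw":-0.125}]'

```text
validation failed for argument at $.mo...
```

```bash
cat >> h.py <<'E'
from scipy.spatial.transform import Rotation as Ro
def need(x,y,z):
    s=state();R=Ro.from_rotvec(s["eef_rot"]).as_matrix()
    print("t",s["t"],"pos",np.round(s["ee_pos"],4),"ydir",np.round(R[:,1],3),"F",np.round(s["wrist_force"],1),"slide mm",np.round(1000*R.T@(np.array([x,y,z])-s["ee_pos"]),1))
def con(x,y): return world([.703,.036,.095],[[x,y,0]])[0][:2]
E
python3 -c "
from h import *
need(.555,-.085,.405)"
```

```text
t 0.8 pos [ 0.1519 -0.5286  0.4047] ydir [ 0.276 -0.961  0.   ] F [-0.5  0.   0.7] slide mm [ 5.099e+02 -3.151e+02 -3.000e-01]
```

All keys are required in each row.

move_arm --motion '[{"slide":[0,0,0],"yaw":-0.14,"grip":1},{"slide":[0,0,0],"yaw":-0.14,"grip":1},{"slide":[0,0,0],"yaw":-0.14,"grip":1},{"slide":[0,0,0],"yaw":-0.14,"grip":1},{"slide":[0,0,0],"yaw":-0.14,"grip":1},{"slide":[0,0,0],"yaw":-0.14,"grip":1},{"slide":[0,0,0],"yaw":-0.14,"grip":1},{"slide":[0,0,0],"yaw":-0.14,"grip":1},{"slide":[0,0,0],"yaw":-0.14,"grip":1},{"slide":[0,0,0],"yaw":-0.125,"grip":1}]'

```text
t: 1.8
ee_pos: [0.1519, -0.5286, 0.4047]
eef_rot: [-2.108, -2.329, -0.0]
wrist_force: [0.2, -0.1, -0.7]
opening: 0.0854
grasp_force: 0.0
```

```bash
python3 -c "
from h import *
need(.555,-.085,.405)"
```

```text
t 1.8 pos [ 0.1519 -0.5286  0.4047] ydir [0.995 0.099 0.   ] F [ 0.2 -0.1 -0.7] slide mm [ 4.014e+02  4.451e+02 -3.000e-01]
```

move_arm --motion '[{"slide":[33.5,37,0],"yaw":0,"grip":1},{"slide":[33.5,37,0],"yaw":0,"grip":1},{"slide":[33.5,37,0],"yaw":0,"grip":1},{"slide":[33.5,37,0],"yaw":0,"grip":1},{"slide":[33.5,37,0],"yaw":0,"grip":1},{"slide":[33.5,37,0],"yaw":0,"grip":1},{"slide":[33.5,37,0],"yaw":0,"grip":1},{"slide":[33.5,37,0],"yaw":0,"grip":1},{"slide":[33.5,37,0],"yaw":0,"grip":1},{"slide":[33.5,37,0],"yaw":0,"grip":1},{"slide":[33.5,37,0],"yaw":0,"grip":1},{"slide":[33,37,0],"yaw":0,"grip":1}]'

```text
t: 3.0
ee_pos: [0.5574, -0.0853, 0.4049]
eef_rot: [2.114, 2.323, 0.0]
wrist_force: [0.7, -0.6, 0.1]
opening: 0.0853
grasp_force: 0.0
```

Run:
```python
from h import *
import cv2
x,y=con(-.116,-.045);need(x,y,.312)
f=grab_frame("scene")[60:300,190:500,::-1];cv2.imwrite("pics/s1.png",cv2.resize(f,None,fx=2.5,fy=2.5))
f=grab_frame("wrist");cv2.imwrite("pics/w1.png",f[:,:,::-1])
need(x,y,.312)
```

```text
t 3.0 pos [ 0.5574 -0.0853  0.4049] ydir [0.996 0.094 0.   ] F [ 0.7 -0.6  0.1] slide mm [62.  40.4 92.9]
t 3.1 pos [ 0.5592 -0.0831  0.4045] ydir [0.995 0.101 0.002] F [-0.3 -0.3  0.2] slide mm [59.6 38.6 92.6]
```

View pics/w1.png

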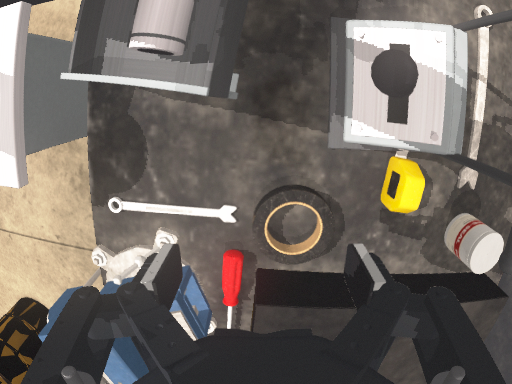

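View pics/s1.png

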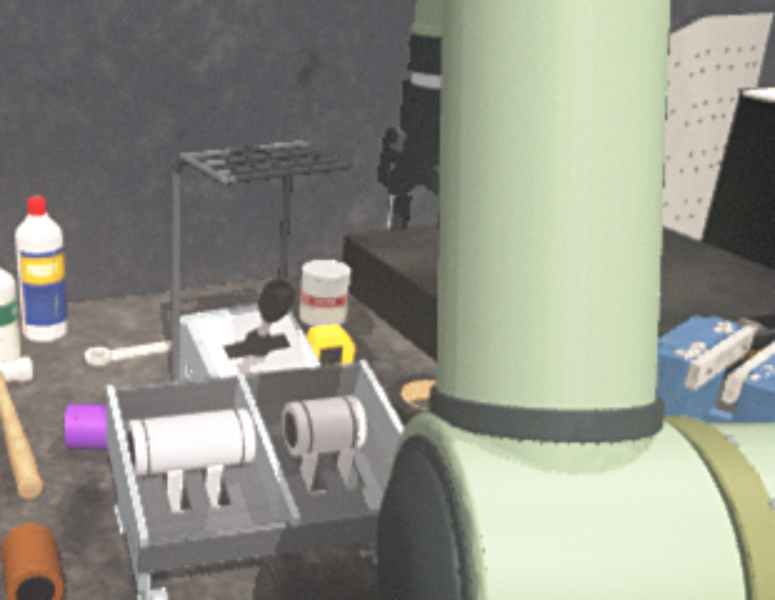

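The wrist view shows the knob at (395,73), and the right (forward) finger pad at (365,265). I'll hold my estimates against it.

Run:
```python
from h import *
i=camera_info("wrist");print(i["fx"],i["cx"],i["cy"])
s=state();T=np.eye(4);T[:3,:3]=Ro.from_rotvec(s["eef_rot"]).as_matrix();T[:3,3]=s["ee_pos"]
M=np.linalg.inv(T@np.array(i["hand_eye"]))
def pw(X):
    p=M[:3,:3]@X+M[:3,3];th=np.arccos(p[2]/np.linalg.norm(p));d=p[:2]/np.linalg.norm(p[:2]);return np.round(i["fx"]*th*d+[i["cx"],i["cy"]],0)
C=[.703,.036,.095]
for n,P in dict(knob=[-.052,0,.155],gFL=[-.062,.073,.305],gFR=[-.062,-.073,.305],gF=[-.062,0,.305],gRR=[.06,-.073,.305],cFR=[-.07,-.085,0],cFL=[-.07,.085,0]).items(): print(n,pw(world(C,[P])[0]))
for q in("knob","guard_front"): print(q,[(np.round(d["at"]),round(d["conf"],2)) for d in pinpoint(q,"wrist")[:2]])
```

```text
297.3186396354542 262.8230822927036 190.24639980102313
knob [396.  71.]
gFL [ 513. -118.]
gFR [513. 255.]
gF [545.  52.]
gRR [620. 231.]
cFR [328. 145.]
cFL [330.  15.]
knob [(array([395.,  73.]), 0.87)]
guard_front []
```

move_arm --motion '[{"slide":[0,0,40],"yaw":0,"grip":1},{"slide":[0,0,40],"yaw":0,"grip":1},{"slide":[0,0,12],"yaw":0,"grip":1},{"slide":[0,0,0],"yaw":0,"grip":1},{"slide":[0,15,0],"yaw":0,"grip":1},{"slide":[0,15,0],"yaw":0,"grip":1},{"slide":[0,8,0],"yaw":0,"grip":1},{"slide":[15,0,0],"yaw":0,"grip":1},{"slide":[15,0,0],"yaw":0,"grip":1},{"slide":[15,0,0],"yaw":0,"grip":1},{"slide":[10,0,0],"yaw":0,"grip":1},{"slide":[0,0,0],"yaw":0,"grip":1}]'

```text
t: 4.4
ee_pos: [0.5884, -0.0269, 0.3129]
eef_rot: [-2.111, -2.326, 0.0]
wrist_force: [0.7, -0.8, 0.1]
opening: 0.0853
grasp_force: 0.0
```

Run:
```python
from h import *
import cv2
f=grab_frame("wrist");cv2.imwrite("pics/w2.png",f[:,:,::-1])
x,y=con(-.116,.003);need(x,y,.312)
```

```text
t 4.45 pos [ 0.5886 -0.0278  0.3128] ydir [ 0.995  0.096 -0.   ] F [ 0.1 -0.3  0.2] slide mm [55.7  4.   0.8]
```

View pics/w2.png

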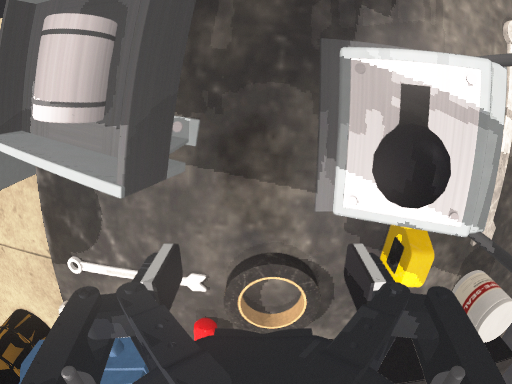

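```bash
cat >> h.py <<'E'
def wray(u,v,z):
    i=camera_info("wrist");s=state();T=np.eye(4);T[:3,:3]=Ro.from_rotvec(s["eef_rot"]).as_matrix();T[:3,3]=s["ee_pos"]
    H=T@np.array(i["hand_eye"]);d=np.array([u-i["cx"],v-i["cy"]]);r=np.linalg.norm(d);th=r/i["fx"]
    w=H[:3,:3]@np.r_[np.sin(th)*d/r,np.cos(th)];X=H[:3,3]+w*(z-H[2,3])/w[2];return X,T[:3,:3].T@(X-T[:3,3])
E
python3 - <<'E'
from h import *
np.set_printoptions(precision=3,suppress=True)
for p in[(122,195,.145),(190,0,.145),(142,272,.152),(180,250,.152),(386,290,.152),(350,250,.152),(411,165,.165)]: print(p,*wray(*p))
E
```

```text
(122, 195, 0.145) [ 0.512 -0.004  0.145] [ 0.032 -0.074  0.168]
(190, 0, 0.145) [0.543 0.096 0.145] [ 0.127 -0.034  0.168]
(142, 272, 0.152) [ 0.523 -0.046  0.152] [-0.011 -0.067  0.161]
(180, 250, 0.152) [ 0.546 -0.028  0.152] [ 0.004 -0.043  0.161]
(386, 290, 0.152) [ 0.662 -0.045  0.152] [-0.024  0.072  0.161]
(350, 250, 0.152) [ 0.633 -0.019  0.152] [0.004 0.045 0.161]
(411, 165, 0.165) [0.649 0.031 0.165] [0.053 0.066 0.148]
```

move_arm --motion '[{"slide":[0,4,0],"yaw":0,"grip":1},{"slide":[10,0,0],"yaw":0,"grip":1},{"slide":[8,0,0],"yaw":0,"grip":1},{"slide":[6,0,0],"yaw":0,"grip":1},{"slide":[6,0,0],"yaw":0,"grip":1},{"slide":[6,0,0],"yaw":0,"grip":1},{"slide":[5,0,0],"yaw":0,"grip":1},{"slide":[5,0,0],"yaw":0,"grip":1},{"slide":[4,0,0],"yaw":0,"grip":1},{"slide":[4,0,0],"yaw":0,"grip":1},{"slide":[0,0,0],"yaw":0,"grip":1},{"slide":[0,0,0],"yaw":0,"grip":1}]'

```text
t: 5.65
ee_pos: [0.5878, 0.025, 0.3127]
eef_rot: [2.115, 2.323, -0.001]
wrist_force: [-1.3, -5.2, 1.1]
opening: 0.0852
grasp_force: 2.5
```

Run:
```python
from h import *
import cv2
a=grab_frame("wrist");b=grab_frame("top");c=grab_frame("scene")
cv2.imwrite("pics/m2.png",np.hstack([a,cv2.resize(b[100:310,190:350],None,fx=1.8,fy=1.8)[:384]])[:,:,::-1])
x,y=con(-.116,.003);need(x,y,.312)
for n in("scene","top"):
  for q in("collar_long","collar_short","knob"): print(n,q,[(np.round(d["at"]),round(d["conf"],2)) for d in pinpoint(q,n)[:3]])
print(proj("scene",world([.443,.137,-.095],[[-.062,.063,.095],[.017,.063,.115]])))
```

```text
Traceback (most recent call last):
ValueError: all the input array dimensions except for the concatenation axis must match exactly, but along dimension 0, the array at index 0 has size 384 and the array at index 1 has size 378
```

move_arm --motion '[{"slide":[5,0,0],"yaw":0,"grip":1},{"slide":[5,0,0],"yaw":0,"grip":1},{"slide":[0,0,0],"yaw":0,"grip":1},{"slide":[0,0,0],"yaw":0,"grip":1},{"slide":[0,0,0],"yaw":0,"grip":1},{"slide":[0,0,0],"yaw":0,"grip":1},{"slide":[0,0,0],"yaw":0,"grip":1},{"slide":[0,0,0],"yaw":0,"grip":1},{"slide":[0,0,0],"yaw":0,"grip":1}]'

```text
t: 6.7
ee_pos: [0.5871, 0.0342, 0.3123]
eef_rot: [2.116, 2.321, -0.003]
wrist_force: [1.0, -5.6, -0.5]
opening: 0.0854
grasp_force: 3.1
```

Run:
```python
from h import *
import cv2
a=grab_frame("wrist");b=grab_frame("top");c=grab_frame("scene")
cv2.imwrite("pics/m2.png",np.hstack([a,cv2.resize(b[100:310,190:350],(288,384))])[:,:,::-1])
x,y=con(-.116,.003);need(x,y,.312)
for n in("scene","top"):
  for q in("collar_long","collar_short","knob"): print(n,q,[(np.round(d["at"]),round(d["conf"],2)) for d in pinpoint(q,n)[:3]])
print(proj("scene",world([.443,.137,-.095],[[-.062,.063,.095],[.017,.063,.115]])))
```

```text
t 6.85 pos [0.5871 0.0342 0.3123] ydir [ 0.996  0.092 -0.   ] F [ 0.7 -7.6 -1. ] slide mm [-6.2 -0.4  0.4]
scene collar_long [(array([276., 263.]), 0.78), (array([237., 230.]), 0.64)]
scene collar_short [(array([317., 221.]), 0.78), (array([200., 286.]), 0.63), (array([277., 264.]), 0.53)]
scene knob [(array([291., 181.]), 0.86), (array([300., 260.]), 0.54), (array([289., 217.]), 0.43)]
top collar_long [(array([243., 272.]), 0.58)]
top collar_short [(array([188., 246.]), 0.84), (array([304., 234.]), 0.65)]
top knob [(array([305., 158.]), 0.79)]
[[273.62970235 266.18016588]
 [264.99477283 237.94657409]]
```

View pics/m2.png

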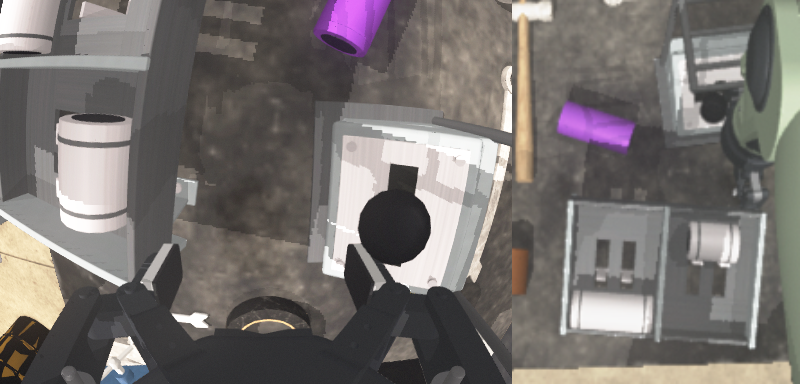

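The long collar lies at the lip (top crop (610,310)), and the short one is still behind its gate. The knob has moved about 27 mm (about 0.29 rad). I'll push slightly further for margin, hold, then retreat the same way.

move_arm --motion '[{"slide":[3,0,0],"yaw":0,"grip":1},{"slide":[0,0,0],"yaw":0,"grip":1},{"slide":[0,0,0],"yaw":0,"grip":1},{"slide":[0,0,0],"yaw":0,"grip":1},{"slide":[-6,0,0],"yaw":0,"grip":1},{"slide":[-8,0,0],"yaw":0,"grip":1},{"slide":[-8,0,0],"yaw":0,"grip":1},{"slide":[-8,0,0],"yaw":0,"grip":1},{"slide":[-8,0,0],"yaw":0,"grip":1},{"slide":[-10,0,0],"yaw":0,"grip":1},{"slide":[-15,0,0],"yaw":0,"grip":1},{"slide":[-30,0,0],"yaw":0,"grip":1}]'

```text
t: 8.35
ee_pos: [0.5955, -0.0542, 0.3126]
eef_rot: [-2.111, -2.326, -0.002]
wrist_force: [-0.5, 0.2, 0.8]
opening: 0.0857
grasp_force: 0.0
```

move_arm --motion '[{"slide":[-30,0,0],"yaw":0,"grip":1},{"slide":[0,0,0],"yaw":0,"grip":1},{"slide":[0,-20,0],"yaw":0,"grip":1},{"slide":[0,-20,0],"yaw":0,"grip":1},{"slide":[0,0,-40],"yaw":0,"grip":1},{"slide":[0,0,-40],"yaw":0,"grip":1},{"slide":[-40,0,0],"yaw":0,"grip":1},{"slide":[-40,0,0],"yaw":0,"grip":1},{"slide":[0,0,0],"yaw":0,"grip":1},{"slide":[0,0,0],"yaw":0,"grip":1},{"slide":[0,0,0],"yaw":0,"grip":1}]'

```text
t: 9.45
ee_pos: [0.5656, -0.1671, 0.3923]
eef_rot: [-2.113, -2.323, -0.0]
wrist_force: [1.0, -0.9, -0.0]
opening: 0.0854
grasp_force: 0.0
```

Run:
```python
from h import *
import cv2
b=grab_frame("top");c=grab_frame("scene")
cv2.imwrite("pics/m3.png",np.hstack([cv2.resize(b[100:310,190:350],(288,384)),cv2.resize(c[110:310,220:400],(346,384))])[:,:,::-1])
need(0,0,0)
for n in("scene","top"):
  for q in("collar_long","collar_short","knob"): print(n,q,[(np.round(d["at"]),round(d["conf"],2)) for d in pinpoint(q,n)[:3]])
```

```text
t 9.55 pos [ 0.5658 -0.1666  0.3925] ydir [ 0.995  0.095 -0.   ] F [-0.1 -0.5  0.3] slide mm [ 219.5 -547.2  392.9]
scene collar_long [(array([234., 230.]), 0.85), (array([274., 266.]), 0.7), (array([304., 129.]), 0.32)]
scene collar_short [(array([320., 232.]), 0.78), (array([199., 287.]), 0.7)]
scene knob [(array([287., 218.]), 0.68), (array([299., 179.]), 0.61)]
top collar_long [(array([242., 271.]), 0.89), (array([236., 170.]), 0.76)]
top collar_short [(array([302., 242.]), 0.96), (array([192., 246.]), 0.78)]
top knob [(array([320., 157.]), 0.73)]
```

View pics/m3.png

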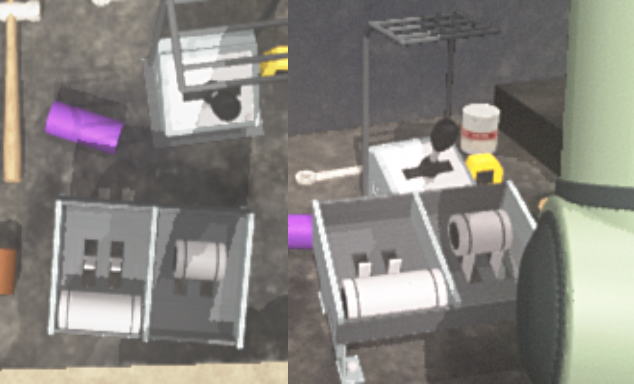

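The long collar is at the lip, the short one is behind its gate, the knob is centred again, and the arm is clear.

```bash
python3 -c "
from bench import *
print(close_job())"
```

```text
the job is handed in; nothing more can be done
None
```

The job is handed in; the last pictures show the long collar at the front lip, the stick back at centre, the short collar still behind its gate and the arm clear (the judge's verdict was not shown).

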